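# Feed a pack carrier past the spring stop

## Robot

A 7-joint arm with a two-finger parallel gripper is mounted at the origin on the work surface. World frame = base frame: x ahead of the robot, y to its left, z up, the work surface at z = 0. Lengths are in m, angles in rad, forces in N, time in s.
With the tool pointing down it reaches from about 0.425 to 0.875 m from the base axis. Payload 4.7 kg.
Tool frame: the origin (TCP) lies midway between the tips of the shut fingers; the grasp point (between the pads) lies 19 mm behind it; x points along the fingers, y is the direction in which the jaws open and shut, and the axes are right-handed (so a half turn about x gives the same grasp; the last joint's range is limited). The gripper opens to 87 mm and grips with 3 to 60 N. Pads are 19 mm wide; open, the fingers measure 117 mm over their backs; the gripper's body (75 mm by 190 mm) begins 51 mm behind the grasp point.
Start: joints at [-1.315, 0.321, -0.07, 1.45, 0.023, 1.371, -0.057], TCP at [0.156, 0.631, 0.223] pointing down, gripper open.
Joint ranges: [-2.86, 2.86], [-0.3, 2.09], [-1.38, 1.24], [0.06, 2.45], [-1.56, 4.7], [0.09, 2.05], [-2.69, 2.69]. Speed limits (rad/s): [2.57, 2.57, 3.14, 3.14, 3.14, 3.14, 3.14].

## Interface

Orientations are given as a rotation vector (axis times angle).
In Python, from bench import ctrl gives the robot as it stands. The module is installed in compiled form; this text tells all that it offers.
- The arm moves only by the shell command python3 -m jog 'ROWS' [FORCE]. ROWS is JSON, a list of rows, each an object with "rot": the turn, a rotation vector about the tool's x, y, z in units of 5 degrees (1.0 is 5 degrees), a list of three; "travel": the shift along the tool's x, y, z in units of 0.3 m (1.0 is 0.3 m), a list of three; "jaw": the closure, from -1 (fully open) to 1 (shut), so that 0 is half open. In form: [{"rot": [ax, ay, az], "travel": [tx, ty, tz], "jaw": jaw}, ...]. A call has 1 to 8 rows; each row shifts and turns the commanded pose from where the row before left it, along the tool's axes as they then stand; what a row does not reach is not made up. A row lasts 1/10 s, in which the tool goes at most 50 mm and 8.59 degrees, less where a joint would pass 70% of its speed; a pose out of reach is approached as far as the arm can. A call with a number of a shift or a turn outside -1 to 1 is refused whole. A call with a gripper value outside its range is refused whole. The fingers move at their own pace and stop on an object; FORCE is the grip in N (left out, the last holds). Time passes only in rows, so rows that do not move let the fingers close. It gives the time, the measured TCP pose, the force and the opening at its end, in the units of the state.
- ctrl.get_state(): the state, without advancing time (a new reading comes with each control period).
- ctrl.get_image(name): name is "side" or "top"; returns the picture (384x512x3 uint8, red, green, blue); there is no depth.
- ctrl.camera_model(name): a dict with "mtx" (3x3 intrinsics, pixels), "extrinsics" (4x4, takes a point from world to camera coordinates). Camera axes: x right, y up, looking along -z (the intrinsics and any distortion apply to the point x, -y, -z); pixel columns grow to the right and rows downward; lengths in m; the calibration is good to about 2 mm. A picture is of the moment at which its call begins. camera_model takes no time and is no camera call.
- ctrl.close_job(): hands the job in, once; it reports no verdict.
The state is a dict: "time": time; "joint_positions": joint angles; "qd": joint speeds; "joint_torque": joint torques, N m; "position": TCP position; "tool_rot": TCP orientation; "ft_force": force on the tool from outside, world axes, zero at the start; "torque": the same for the moment, N m; "grip_width": opening from 0.0 (shut) to 1.0 (fully open).
Only numpy, scipy, OpenCV 4.12 (cv2) and the standard library are available. Lean on these libraries where they do the work, as an engineer would, in place of code of your own. Each camera call takes 0.05 s, during which the arm holds its last target.

## Task

Press the red release bar beside the feed track fully down with a fingertip and, without letting it up, push the carrier by its blue lug along the track until the whole carrier has gone past the red stop onto the black wrapping plate. Then let go of the bar so that the stop springs fully up behind the carrier, and move clear. Only touch and push: do not lift the carrier, and leave the loose pack, the stack of paper trays and the spatula where they are.

Things in the scene. Friction and masses are not known exactly. Their poses are not given: they have to be found in the camera images.
- track: Fixed steel feed track, 322 mm long (its y, -172 to +150 mm). Origin on the table under the red stop, on the channel's centre line; z up; the carrier travels along its +y. Deck at z = 22 mm; the carrier's flanges run under lipped rails 12 mm high; 18 mm high end stops at y = -164 and +141 mm. Black wrapping plate: deck at y > 11 mm. Ledge with the release bar on the +x side, 20 mm high.
- release_bar (a joint): Vertical spring plunger: the red release bar and the red stop move as one. 0 = up, grows as pressed, 0.014 m = fully down. About 3 N moves it off, about 8.6 N takes it fully down; let go, it springs back to 0. The stop blocks the carrier unless it is more than 7 mm down.
- bar_top (a point): Centre of the top of the red release bar, a straight bar 28 mm wide, 270 mm long, parallel to the track on its +x side (84 mm from the channel's centre line; track y from -151 to +119 mm). Top 40 mm above the table when up, 26 mm when fully down; the point moves with it. A fingertip can slide along it while holding it down.
- stop_top (a point): Centre of the top of the red stop, a block 16 mm (across) by 10 mm (along) on the channel's centre line at the track's y = 0. Top 40 mm above the table (18 mm above the deck) when up, 26 mm when the bar is fully down; the point moves with it.
- carrier: Wooden carrier with a rice cake pack fixed on it, 0.4 to 0.85 kg, 90 (x, 104 at its flanges) x 110 (y) mm, 49 mm high; slides easily in the rails, its y along the track's. Origin: centre of its underside, on the deck. Hollow below: the stop would spring up into it if let up part-way. Starts wholly before the stop; is past it when its origin is over 60 mm beyond the stop; the end stop halts it at 86 mm.
- lug_back (a point): Centre of the rear face (towards track -y, the face to push) of the carrier's blue lug: upright plate 40 mm wide across the track, 8 mm thick, 30 mm high, over the release bar; lower edge 4 mm above the raised bar, top 52 mm above the deck. The point is 84 mm to +x and 20 mm to +y of the carrier's origin, 37 mm above the deck.
- pack_mid (a point): Centre of the loose pack, 66 x 92 x 23 mm, white paper tray with a white-topped green rice cake: leave alone.
- stack_mid (a point): Centre of the stack of white paper trays, 66 x 92 x 66 mm: leave alone.
- spatula: A spatula about 280 mm long, lying on the table, lying roughly along y: leave alone.

How it is judged:
On the way, in this order (a step that is already met when the one before it is completed fails the run):
1. the bar is pressed down while the whole carrier is still before the stop (value of joint release_bar above 0.0085 m and y of carrier in the frame of track below -0.055 m), for 0.05 s.
2. the carrier is part-way over the stop, with the fingers holding the bar down (value of joint release_bar above 0.008 m and y of carrier in the frame of track between -0.045 and 0.05 m and contact force between the fingers and release_bar above 0.5 N), for 0.1 s.
At the end, for the whole second after the job is handed in: The carrier rests flat on the deck (within 4 mm) and at rest, wholly past the stop (its origin 59 to 90 mm beyond it), and the stop is back up to within 2 mm (y of carrier in the frame of track between 0.059 and 0.09 m and x of carrier in the frame of track between -0.006 and 0.006 m and z of carrier in the frame of track between 0.018 and 0.026 m and angle between carrier's own z axis and vertical below 0.06 rad and value of joint release_bar below 0.002 m and linear speed of carrier below 0.01 m/s); the robot touches nothing.
It fails at once if the stop springs up under the carrier part-way (the bar is let up to less than 5 mm down while the carrier is over the stop) (value of joint release_bar below 0.005 m and y of carrier in the frame of track between -0.04 and 0.04 m).
It fails at once if the carrier is lifted (7 mm) or tipped (0.15 rad) (z of carrier in the frame of track above 0.029 m or angle between carrier's own z axis and vertical above 0.15 rad).
It fails at once if the loose pack, the tray stack or the spatula is moved more than 15 mm (distance of any of pack_mid, stack_mid, spatula from where it was at the start of the episode above 0.015 m).
It also fails if it takes over 42 s, if anything falls off the work surface, if the arm or the gripper's body presses on something with over 40 N, if the wrist force passes 120 N, or if a joint passes its speed limit or range.

## Working session

There is one attempt and no reset: what is moved stays moved. The work goes in short steps, Python scripts to look and compute and a shell command to move; the robot and the scene stay as the last step left them, time stands still between calls to the robot, and variables do not carry over. Pictures are saved under pics/ and viewed, and the job is handed in when it is done.

```bash
mkdir -p pics; python3 - <<'E'
from bench import ctrl
import cv2
s=ctrl.get_state()
for k,v in s.items(): print(k,v)
for n in("side","top"):
    cv2.imwrite(f"pics/{n}0.png",ctrl.get_image(n)[:,:,::-1])
    m=ctrl.camera_model(n);print(n,m)
E
```

```text
time 0.0
joint_positions [-1.31488653  0.32185324 -0.07006232  1.45167104  0.02261993  1.37078402
 -0.05690749]
qd [ 0.00082195  0.00109499  0.00024198 -0.00074047  0.00089918 -0.00037315
  0.00022219]
joint_torque [-4.92460174e-06 -4.91273725e+01 -4.03602831e-01 -3.12526309e+01
 -6.39149174e-02  4.36471682e-02  1.60568616e-04]
position [0.15558675 0.63053965 0.22144369]
tool_rot [ 0.18831602  1.56255656 -0.19134744]
ft_force [ 0.2219459  -0.62715084  1.11288111]
torque [-0.00172387  0.01414599  0.01422191]
grip_width 0.9974324688945835
side {'mtx': array([[467.57201719,   0.        , 259.02211123],
       [  0.        , 467.57201719, 196.24356835],
       [  0.        ,   0.        ,   1.        ]]), 'extrinsics': array([[-0.98397434, -0.17813282, -0.00794938,  0.6018369 ],
       [ 0.11113811, -0.64754988,  0.75387497, -0.12495086],
       [-0.1394375 ,  0.74091015,  0.65696981, -1.39330665],
       [ 0.        ,  0.        ,  0.        ,  1.        ]])}
top {'mtx': array([[420.42970495,   0.        , 260.31012305],
       [  0.        , 420.42970495, 188.30041832],
       [  0.        ,   0.        ,   1.        ]]), 'extrinsics': array([[ 0.06018978, -0.99817953,  0.0038489 , -0.03078591],
       [ 0.97651767,  0.05968178,  0.20700563, -0.6038123 ],
       [-0.2068585 , -0.0087011 ,  0.97833218, -1.17984848],
       [ 0.        ,  0.        ,  0.        ,  1.        ]])}
```

View pics/side0.png

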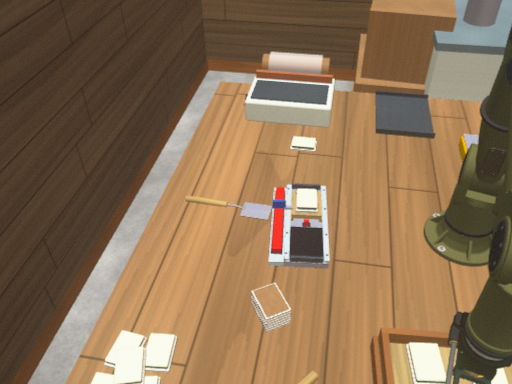

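View pics/top0.png

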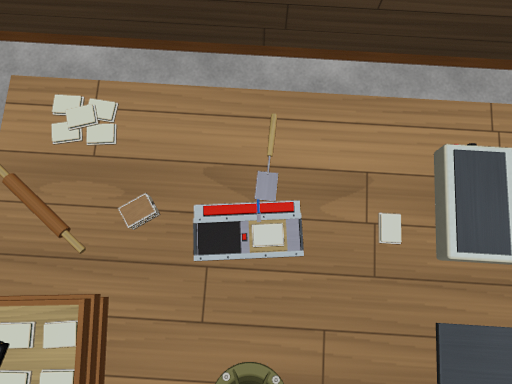

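The side view shows the bar (about 278,220), the blue lug (278,204) and the carrier (307,202). The top view shows the bar (205–295,209), the stop (244,237), the lug (258,208) and the spatula blade (266,185), close to the far side of the track. I'll measure these now.

```bash
cat > h.py <<'E'
from bench import ctrl
import cv2, numpy as np
from scipy.spatial.transform import Rotation as R
def ray(n,uv):
    m=ctrl.camera_model(n);E=m['extrinsics'];K=m['mtx']
    d=np.array([(uv[0]-K[0,2])/K[0,0],-(uv[1]-K[1,2])/K[1,1],-1.])
    return -E[:3,:3].T@E[:3,3],E[:3,:3].T@d
def onz(n,uv,z):
    c,d=ray(n,uv);return c+d*(z-c[2])/d[2]
def proj(n,p):
    m=ctrl.camera_model(n);E=m['extrinsics'];q=E[:3,:3]@np.array(p)+E[:3,3];q=m['mtx']@[q[0],-q[1],-q[2]];return q[:2]/q[2]
def tri(a,b):
    (c1,d1),(c2,d2)=ray('top',a),ray('side',b)
    A=np.c_[d1,-d2];t=np.linalg.lstsq(A,c2-c1,rcond=None)[0]
    p,q=c1+d1*t[0],c2+d2*t[1];return (p+q)/2,np.linalg.norm(p-q)
def masks(im):
    h=cv2.cvtColor(im,cv2.COLOR_RGB2HSV);H,S,V=cv2.split(h)
    red=((H<4)|(H>176))&(S>200)&(V>120); blue=(H>105)&(H<130)&(S>130)&(V>50)
    return red.astype(np.uint8),blue.astype(np.uint8)
def blobs(m,mn=8):
    n,l,st,c=cv2.connectedComponentsWithStats(m)
    return [(l==i,st[i],c[i]) for i in range(1,n) if st[i][4]>=mn]
E
python3 - <<'E'
from h import *
for n in("top","side"):
    im=cv2.cvtColor(cv2.imread(f"pics/{n}0.png"),cv2.COLOR_BGR2RGB)
    for nm,m in zip(("red","blue"),masks(im)):
        for l,st,c in blobs(m):
            pts=np.argwhere(l)[:,::-1].astype(np.float32)
            print(n,nm,st,c.round(1),[x for x in cv2.boxPoints(cv2.minAreaRect(pts)).round(1).tolist()], onz(n,c,.04).round(4))
    # big zoom
    if n=="top": cr=im[160:275,180:315]
    else: cr=im[170:280,225:345]
    cv2.imwrite(f"pics/{n}0z.png",cv2.resize(cr[:,:,::-1],None,fx=5,fy=5,interpolation=cv2.INTER_CUBIC))
E
```

```text
top red [260 202  33  10 283] [276.1 206.9] [[259.70001220703125, 203.3000030517578], [292.0, 201.89999389648438], [292.3999938964844, 210.5], [260.0, 212.0]] [ 0.5557 -0.0443  0.04  ]
top red [204 204  53  11 456] [229.5 209. ] [[203.60000610351562, 205.8000030517578], [255.6999969482422, 203.5], [256.1000061035156, 212.10000610351562], [204.0, 214.5]] [0.5409 0.0939 0.04  ]
top red [242 234   4   6  20] [243.8 236.4] [[242.0, 234.0], [245.0, 234.0], [245.0, 239.0], [242.0, 239.0]] [0.462  0.0458 0.04  ]
top blue [257 200   2   6   9] [257.6 202. ] [[257.0, 200.0], [258.0, 200.0], [258.0, 205.0], [257.0, 205.0]] [0.5672 0.0118 0.04  ]
side red [276 188   8  11  85] [279.6 193.1] [[276.0, 188.0], [283.0, 188.0], [283.0, 198.0], [276.0, 198.0]] [ 0.5564 -0.0662  0.04  ]
side red [272 209  11  41 353] [277.3 229. ] [[271.6000061035156, 248.6999969482422], [273.5, 208.60000610351562], [282.70001220703125, 209.0], [280.79998779296875, 249.10000610351562]] [0.5395 0.0948 0.04  ]
side blue [273 200  12   2  15] [277.8 200.7] [[273.0, 201.0], [273.0, 200.0], [284.0, 200.0], [284.0, 201.0]] [ 0.5567 -0.0291  0.04  ]
```

View pics/top0z.png

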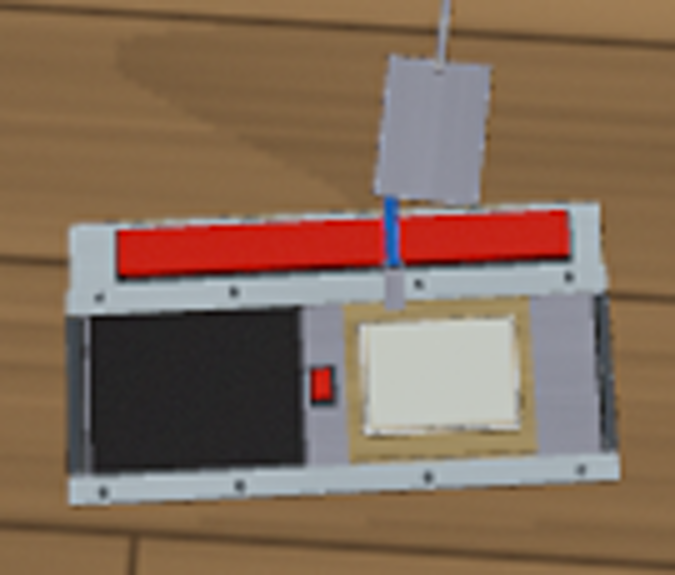

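View pics/side0z.png

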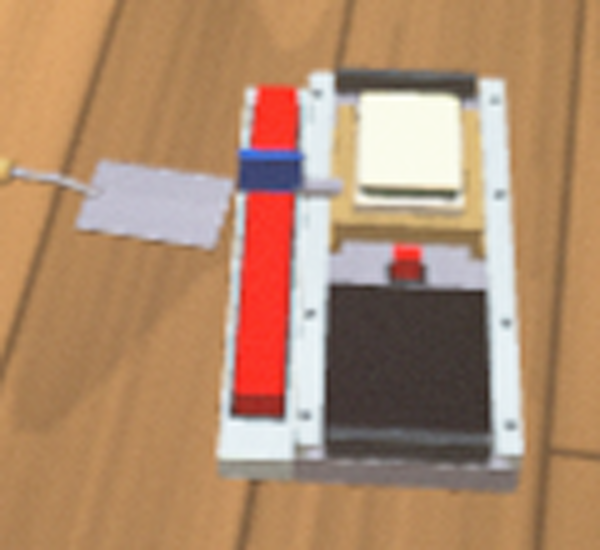

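```bash
python3 - <<'E'
from h import *
im=cv2.cvtColor(cv2.imread("pics/top0.png"),cv2.COLOR_BGR2RGB)
red,blue=masks(im)
B=[b for b in blobs(red) if b[1][4]>100]
pts=np.vstack([np.argwhere(b[0])[:,::-1] for b in B]).astype(float)
P=np.array([onz('top',p,.04) for p in pts])[:,:2]
r=cv2.minAreaRect((P*1000).astype(np.float32));bx=cv2.boxPoints(r);print(r,bx.round(1).tolist())
v=np.linalg.svd(P-P.mean(0))[2][0];v*=np.sign(v[1])
yaw=np.arctan2(-v[0],v[1]);ex=np.array([v[1],-v[0]])
c=np.array(r[0])/1000;print('yaw',yaw,'bar centre',c)
o=c-84e-3*ex+16e-3*v;print('origin via bar',o)
st=onz('top',(243.8,236.4),.04)[:2];print('stop',st,'in track',[(st-o)@ex,(st-o)@v])
for uv in[(257.6,202.)]:
    q=onz('top',uv,.074)[:2];print('lug top far part',(q-o)@ex,(q-o)@v)
# zoom: lug x 383..400, centre y ~232 /5 +(180,160)
for u in (383,391.5,400):
    q=onz('top',(180+u/5,160+232/5),.074)[:2];print('lug',(q-o)@ex,(q-o)@v,q)
# side: lug rear top edge zoom (240..302,151); front-top edge ~156
for w in((240,150),(302,150)):
    q=onz('side',(225+w[0]/5,170+w[1]/5),.074)[:2];print('lug side rear top',(q-o)@ex,(q-o)@v)
# bar ends in side
for w in((262,87),(298,87),(235,396),(284,398)):
    q=onz('side',(225+w[0]/5,170+w[1]/5),.04)[:2];print('bar side',(q-o)@ex,(q-o)@v)
# spatula blade corners top
for w in((390,55),(491,66),(374,192),(478,205)):
    q=onz('top',(180+w[0]/5,160+w[1]/5),.01)[:2];print('spat',(q-o)@ex,(q-o)@v)
s=ctrl.get_state();M=R.from_rotvec(s['tool_rot']).as_matrix();print(M.round(4))
E
```

```text
((546.8076782226562, 38.60392761230469), (26.181856155395508, 263.67633056640625), 6.074126720428467) [[519.7999877929688, 168.3000030517578], [547.7000122070312, -93.9000015258789], [573.7999877929688, -91.0999984741211], [545.9000244140625, 171.10000610351562]]
yaw 0.1069216323845457 bar centre [0.54680768 0.03860393]
origin via bar [0.46157989 0.04554824]
stop [0.46216179 0.0458343 ] in track [np.float64(0.0006091112968271366), np.float64(0.00022232218503414648)]
lug top far part 0.09531584096479181 -0.04479472671160111
lug 0.08249168369105811 -0.04130567728407033 [0.54800855 0.0132818 ]
lug 0.08226441626658645 -0.046237188129696905 [0.54830886 0.0083542 ]
lug 0.08203714167682168 -0.051168854456124804 [0.54860918 0.00342644]
lug side rear top 0.10033230499930311 -0.04852143881578285
lug side rear top 0.06283135545170263 -0.05089456875824646
bar side 0.09067019912743532 -0.1492988187827507
bar side 0.0673971192188277 -0.15075983851713573
bar side 0.09430725087098751 0.12127378480409372
bar side 0.0668231918722836 0.12100117179123897
spat 0.20450123852716956 -0.0508399419128482
spat 0.19458188765738743 -0.1132803169539276
spat 0.11829381668663129 -0.03707452097432281
spat 0.10726030460889048 -0.10044108312775347
[[-3.000e-04  2.394e-01  9.709e-01]
 [-1.700e-03  9.709e-01 -2.394e-01]
 [-1.000e+00 -1.700e-03  1.000e-04]]
```

Both views agree: the track origin is at (0.462, 0.046), yaw 0.107. The lug's rear face is at track y ≈ -0.050, so the carrier is at ≈ -0.070. I'll head for the point above the bar, behind the lug, with the jaws shut.

```bash
python3 -m jog '[{"rot":[0,0,0],"travel":[0,-0.11,0.11],"jaw":1},{"rot":[0,0,0],"travel":[0,-0.11,0.11],"jaw":1},{"rot":[0,0,0],"travel":[0,-0.11,0.11],"jaw":1},{"rot":[0,0,0],"travel":[0,-0.11,0.11],"jaw":1},{"rot":[0,0,0],"travel":[0,-0.11,0.11],"jaw":1},{"rot":[0,0,0],"travel":[0,-0.11,0.11],"jaw":1},{"rot":[0,0,0],"travel":[0,-0.11,0.11],"jaw":1},{"rot":[0,0,0],"travel":[0,-0.11,0.11],"jaw":1}]' 20
python3 -m jog '[{"rot":[0,0,0],"travel":[0,-0.11,0.11],"jaw":1},{"rot":[0,0,0],"travel":[0,-0.11,0.11],"jaw":1},{"rot":[0,0,0],"travel":[0,-0.11,0.11],"jaw":1},{"rot":[0,0,0],"travel":[0,-0.11,0.11],"jaw":1},{"rot":[-1,0,0],"travel":[0,0,0],"jaw":1},{"rot":[-1,0,0],"travel":[0,0,0],"jaw":1},{"rot":[-1,0,0],"travel":[0,0,0],"jaw":1},{"rot":[-1,0,0],"travel":[0,0,0],"jaw":1}]'
cat > st.py <<'E'
from h import *
yaw=.107;o=np.array([.4618,.0457]);ex=np.array([np.cos(yaw),np.sin(yaw)]);ey=np.array([-ex[1],ex[0]])
def show(tgt=None):
    s=ctrl.get_state();M=R.from_rotvec(s['tool_rot']).as_matrix();p=np.array(s['position']);d=p[:2]-o
    print('t',s['time'],'trk',(d@ex).round(4),(d@ey).round(4),'z',p[2].round(4),'F trk',(s['ft_force'][:2]@np.c_[ex,ey]).round(2),s['ft_force'][2].round(2),'grip',round(s['grip_width'],3))
    print('tool y yaw-track deg',np.degrees(np.arctan2(M[1,1],M[0,1])-np.pi/2-yaw).round(2),'tilt',M[2].round(4))
    if tgt is not None:
        w=np.r_[o+tgt[0]*ex+tgt[1]*ey,tgt[2]]-p;print('units',(M.T@w/.3).round(3))
E
python3 -c "
from st import *
show((.084,-.085,.10))"
```

```text
time: 0.9
position: [0.3493, 0.3096, 0.2223]
tool_rot: [0.19, 1.563, -0.19]
ft_force: [0.8, 0.3, -0.5]
grip_width: 0.353
time: 1.7
position: [0.4451, 0.1515, 0.2222]
tool_rot: [-0.087, 1.57, 0.087]
ft_force: [0.2, 0.3, -0.7]
grip_width: 0.006
t 1.7 trk -0.0053 0.107 z 0.2222 F trk [0.25 0.31] -0.75 grip 0.006
tool y yaw-track deg 0.2 tilt [-1.e+00 -1.e-04 -7.e-04]
units [ 0.407 -0.641  0.296]
```

```bash
python3 -m jog '[{"rot":[0,0,0],"travel":[0,-0.128,0.059],"jaw":1},{"rot":[0,0,0],"travel":[0,-0.128,0.059],"jaw":1},{"rot":[0,0,0],"travel":[0,-0.128,0.059],"jaw":1},{"rot":[0,0,0],"travel":[0,-0.128,0.059],"jaw":1},{"rot":[0,0,0],"travel":[0,-0.128,0.059],"jaw":1},{"rot":[0,0,0],"travel":[0.14,0,0],"jaw":1},{"rot":[0,0,0],"travel":[0.14,0,0],"jaw":1},{"rot":[0,0,0],"travel":[0.14,0,0],"jaw":1}]'
python3 -m jog '[{"rot":[0,0,0],"travel":[0.05,0,0],"jaw":1},{"rot":[0,0,0],"travel":[0.04,0,0],"jaw":1},{"rot":[0,0,0],"travel":[0,0,0],"jaw":1}]'
python3 -c "
from st import *
show((.084,-.085,.06))
for n,(a,b,c,d) in dict(top=(160,275,180,315),side=(130,280,225,345)).items():
    im=ctrl.get_image(n)[a:b,c:d,::-1];cv2.imwrite(f'pics/{n}1z.png',cv2.resize(im,None,fx=4,fy=4,interpolation=cv2.INTER_CUBIC))
"
```

```text
time: 2.5
position: [0.5538, -0.03, 0.095]
tool_rot: [-0.083, 1.569, 0.084]
ft_force: [0.2, 0.7, -0.8]
grip_width: 0.003
time: 2.8
position: [0.5537, -0.0295, 0.0692]
tool_rot: [-0.085, 1.57, 0.084]
ft_force: [0.6, 0.4, 0.2]
grip_width: 0.005
t 2.8 trk 0.0833 -0.0846 z 0.0692 F trk [0.64 0.38] 0.2 grip 0.005
tool y yaw-track deg 0.03 tilt [-1.e+00 -2.e-04 -1.e-03]
units [ 0.031 -0.001  0.002]
```

View pics/side1z.png

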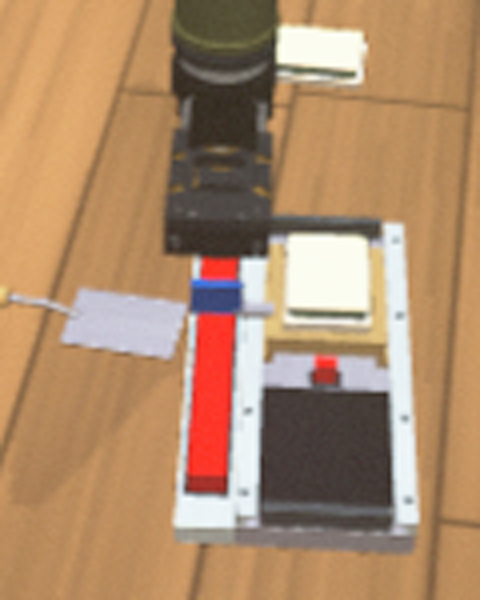

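View pics/top1z.png

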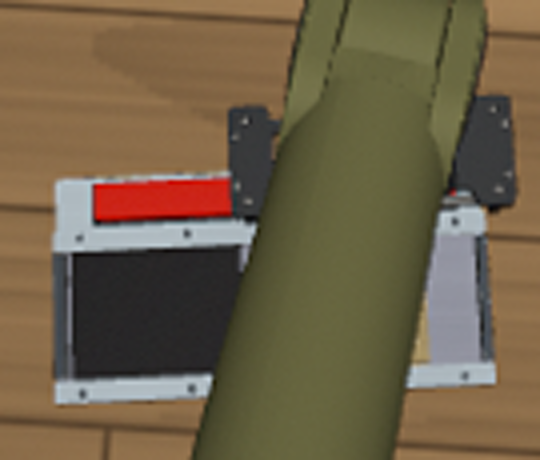

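The side view shows the gripper body over the bar behind the lug (about 215,297 in the zoom), with the carrier not moved. Pressing down now.

```bash
python3 -m jog '[{"rot":[0,0,0],"travel":[0.05,0,0],"jaw":1},{"rot":[0,0,0],"travel":[0.04,0,0],"jaw":1},{"rot":[0,0,0],"travel":[0.02,0,0],"jaw":1},{"rot":[0,0,0],"travel":[0.01,0,0],"jaw":1},{"rot":[0,0,0],"travel":[0,0,0],"jaw":1}]'
python3 -c "
from st import *
show((.084,-.085,.026))"
```

```text
time: 3.4
position: [0.5539, -0.0293, 0.0336]
tool_rot: [-0.084, 1.57, 0.085]
ft_force: [-1.5, -0.0, 5.5]
grip_width: 0.004
t 3.4 trk 0.0836 -0.0844 z 0.0336 F trk [-1.51  0.15] 5.54 grip 0.004
tool y yaw-track deg 0.02 tilt [-1.e+00  6.e-04 -3.e-04]
units [ 0.025 -0.002  0.001]
```

```bash
python3 -m jog '[{"rot":[0,0,0],"travel":[0.013,0,0],"jaw":1},{"rot":[0,0,0],"travel":[0.012,0,0],"jaw":1},{"rot":[0,0,0],"travel":[0.006,0,0],"jaw":1},{"rot":[0,0,0],"travel":[0,0,0],"jaw":1},{"rot":[0,0,0],"travel":[0,0,0],"jaw":1}]'
python3 -c "
from st import *
show((.084,-.085,.026))
for n,(a,b,c,d) in dict(side=(130,280,225,345)).items():
    im=ctrl.get_image(n)[a:b,c:d,::-1];cv2.imwrite(f'pics/{n}2z.png',cv2.resize(im,None,fx=4,fy=4,interpolation=cv2.INTER_CUBIC))
"
```

```text
time: 3.9
position: [0.5541, -0.0294, 0.0263]
tool_rot: [-0.083, 1.569, 0.086]
ft_force: [-5.3, 0.2, 16.1]
grip_width: 0.006
t 3.9 trk 0.0838 -0.0845 z 0.0263 F trk [-5.24  0.73] 16.15 grip 0.006
tool y yaw-track deg 0.01 tilt [-1.      0.0017  0.    ]
units [ 0.001 -0.002  0.001]
```

View pics/side2z.png

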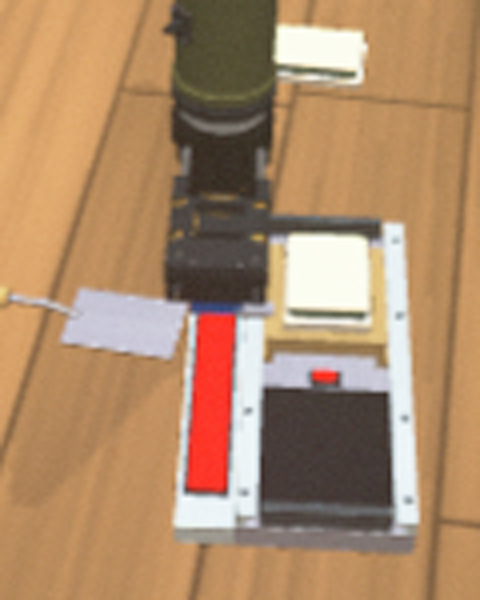

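The bar is fully down (z 0.026, 16 N), the stop is low at (325,377) and the carrier is still before it. Sliding along the bar.

```bash
python3 -m jog '[{"rot":[0,0,0],"travel":[0,0.015,0],"jaw":1},{"rot":[0,0,0],"travel":[0,0.015,0],"jaw":1},{"rot":[0,0,0],"travel":[0,0.015,0],"jaw":1},{"rot":[0,0,0],"travel":[0,0.015,0],"jaw":1},{"rot":[0,0,0],"travel":[0,0.015,0],"jaw":1},{"rot":[0,0,0],"travel":[0,0.015,0],"jaw":1},{"rot":[0,0,0],"travel":[0,0.015,0],"jaw":1},{"rot":[0,0,0],"travel":[0,0.015,0],"jaw":1}]'
python3 -c "
from st import *
show((.084,.083,.026))
for n,(a,b,c,d) in dict(side=(130,280,225,345)).items():
    im=ctrl.get_image(n)[a:b,c:d,::-1];cv2.imwrite(f'pics/{n}3z.png',cv2.resize(im,None,fx=4,fy=4,interpolation=cv2.INTER_CUBIC))
"
```

```text
time: 4.75
position: [0.5525, 0.0018, 0.0264]
tool_rot: [-0.086, 1.564, 0.079]
ft_force: [0.4, -7.2, 10.4]
grip_width: 0.002
t 4.75 trk 0.0855 -0.0533 z 0.0264 F trk [-0.37 -7.24] 10.42 grip 0.002
tool y yaw-track deg -0.13 tilt [-1.     -0.0049  0.0045]
units [-0.001  0.454 -0.006]
```

View pics/side3z.png

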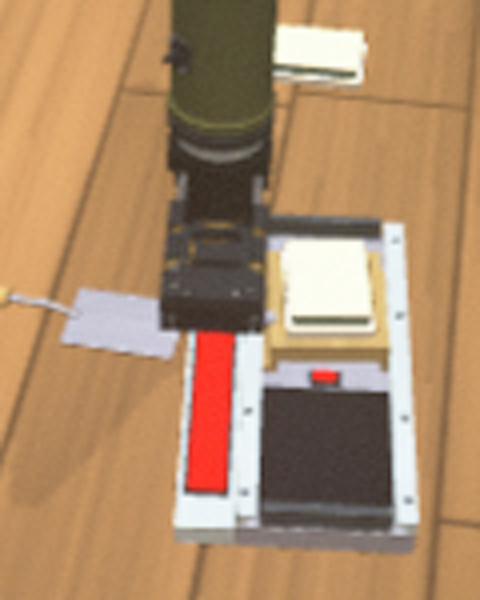

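```bash
python3 -m jog '[{"rot":[0,0,0],"travel":[0.003,0.015,0],"jaw":1},{"rot":[0,0,0],"travel":[0.003,0.02,0],"jaw":1},{"rot":[0,0,0],"travel":[0,0.02,0],"jaw":1},{"rot":[0,0,0],"travel":[0,0.02,0],"jaw":1},{"rot":[0,0,0],"travel":[0,0.02,0],"jaw":1},{"rot":[0,0,0],"travel":[0,0.02,0],"jaw":1},{"rot":[0,0,0],"travel":[0,0.02,0],"jaw":1},{"rot":[0,0,0],"travel":[0,0.02,0],"jaw":1}]'
python3 -c "
from st import *
show((.084,.083,.026))
for n,(a,b,c,d) in dict(side=(130,280,225,345)).items():
    im=ctrl.get_image(n)[a:b,c:d,::-1];cv2.imwrite(f'pics/{n}4z.png',cv2.resize(im,None,fx=4,fy=4,interpolation=cv2.INTER_CUBIC))
"
```

```text
time: 5.6
position: [0.5496, 0.0455, 0.0263]
tool_rot: [-0.086, 1.561, 0.075]
ft_force: [0.1, -13.3, 19.9]
grip_width: 0.006
t 5.6 trk 0.0872 -0.0096 z 0.0263 F trk [ -1.33 -13.21] 19.89 grip 0.006
tool y yaw-track deg -0.23 tilt [-0.9999 -0.0072  0.0076]
units [-0.001  0.309 -0.012]
```

View pics/side4z.png

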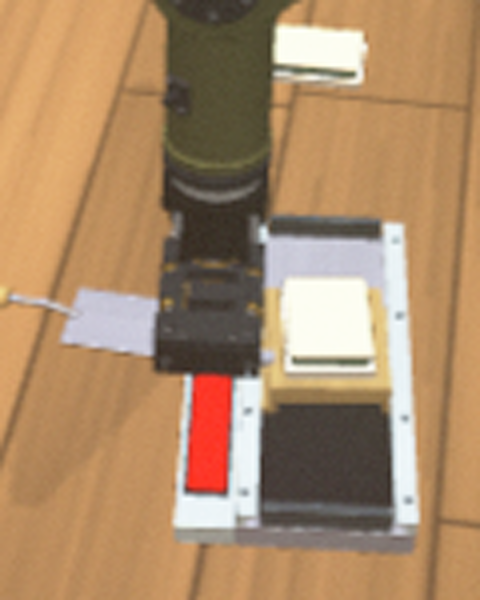

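The carrier is now part-way over the stop (its front is at about row 400 in the zoom) and the bar is held with 20 N. Continuing.

```bash
python3 -m jog '[{"rot":[0,0,0],"travel":[0,0.02,-0.001],"jaw":1},{"rot":[0,0,0],"travel":[0,0.02,-0.001],"jaw":1},{"rot":[0,0,0],"travel":[0,0.02,-0.001],"jaw":1},{"rot":[0,0,0],"travel":[0,0.02,-0.001],"jaw":1},{"rot":[0,0,0],"travel":[0,0.02,-0.001],"jaw":1},{"rot":[0,0,0],"travel":[0,0.02,-0.001],"jaw":1},{"rot":[0,0,0],"travel":[0,0.02,-0.001],"jaw":1},{"rot":[0,0,0],"travel":[0,0.02,-0.001],"jaw":1}]'
python3 -c "
from st import *
show((.084,.083,.026))"
```

```text
time: 6.45
position: [0.5429, 0.094, 0.0263]
tool_rot: [-0.085, 1.56, 0.077]
ft_force: [1.4, -11.5, 17.9]
grip_width: 0.006
t 6.45 trk 0.0858 0.0393 z 0.0263 F trk [  0.11 -11.62] 17.93 grip 0.006
tool y yaw-track deg -0.21 tilt [-0.9999 -0.0059  0.0089]
units [-0.     0.146 -0.006]
```

```bash
python3 -m jog '[{"rot":[0,0,0],"travel":[0,0.02,0],"jaw":1},{"rot":[0,0,0],"travel":[0,0.02,0],"jaw":1},{"rot":[0,0,0],"travel":[0,0.02,0],"jaw":1},{"rot":[0,0,0],"travel":[0,0.02,0],"jaw":1},{"rot":[0,0,0],"travel":[0,0.02,0],"jaw":1},{"rot":[0,0,0],"travel":[0,0.02,0],"jaw":1},{"rot":[0,0,0],"travel":[0,0,0],"jaw":1}]'
python3 -c "
from st import *
show((.084,.083,.026))
for n,(a,b,c,d) in dict(side=(130,280,225,345)).items():
    im=ctrl.get_image(n)[a:b,c:d,::-1];cv2.imwrite(f'pics/{n}5z.png',cv2.resize(im,None,fx=4,fy=4,interpolation=cv2.INTER_CUBIC))
"
```

```text
time: 7.15
position: [0.5387, 0.1311, 0.0262]
tool_rot: [-0.085, 1.561, 0.079]
ft_force: [0.7, -9.1, 18.2]
grip_width: 0.005
t 7.15 trk 0.0856 0.0767 z 0.0262 F trk [-0.25 -9.17] 18.21 grip 0.005
tool y yaw-track deg -0.15 tilt [-1.     -0.0044  0.0081]
units [ 0.001  0.021 -0.005]
```

View pics/side5z.png

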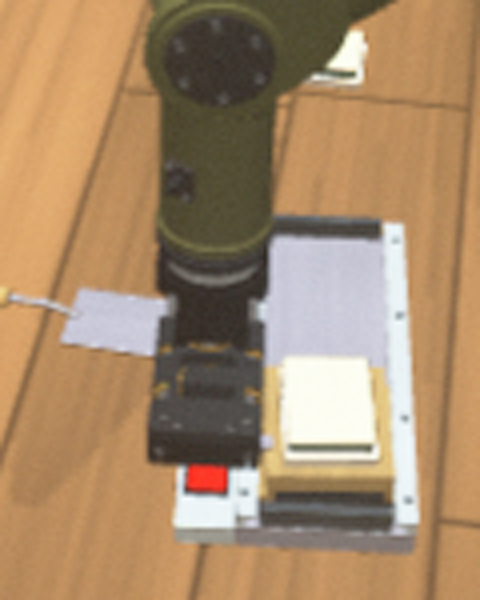

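```bash
python3 - <<'E'
from st import *
# white pack top corners from full image; side0 zoom5 origin(225,170); side5 zoom4 origin(225,130)
A=[(358,92),(461,96),(360,188),(460,192)]
B=[(287,357),(372,359),(290,446),(375,443)]
for L,z,oy in((A,5,170),(B,4,130)):
    q=np.array([onz('side',(225+w[0]/z,oy+w[1]/z),.071)[:2]-o for w in L]);print(np.c_[q@ex,q@ey].round(4).tolist(),(q@ey).mean())
E
```

```text
[[0.0293, -0.1114], [-0.0349, -0.1115], [0.0271, -0.0224], [-0.0324, -0.0226]] -0.0669683112613647
[[0.0272, 0.0278], [-0.0342, 0.026], [0.0242, 0.1163], [-0.0344, 0.1097]] 0.06996052196882781
```

The carrier is at about +0.070, already past the stop. I'll push about 7 mm more for margin, then back off the lug with the bar still held, and rise.

```bash
python3 -m jog '[{"rot":[0,0,0],"travel":[0,0.012,0],"jaw":1},{"rot":[0,0,0],"travel":[0,0.012,0],"jaw":1},{"rot":[0,0,0],"travel":[0,0,0],"jaw":1}]'
python3 -c "
from st import *
show()"
python3 -m jog '[{"rot":[0,0,0],"travel":[0,-0.02,0],"jaw":1},{"rot":[0,0,0],"travel":[0,-0.03,0],"jaw":1},{"rot":[0,0,0],"travel":[0,-0.03,0],"jaw":1},{"rot":[0,0,0],"travel":[0,0,0],"jaw":1}]'
python3 -c "
from st import *
show()
for n,(a,b,c,d) in dict(side=(130,280,225,345)).items():
    im=ctrl.get_image(n)[a:b,c:d,::-1];cv2.imwrite(f'pics/{n}6z.png',cv2.resize(im,None,fx=4,fy=4,interpolation=cv2.INTER_CUBIC))
"
```

```text
time: 7.5
position: [0.538, 0.1369, 0.0262]
tool_rot: [-0.085, 1.561, 0.077]
ft_force: [1.3, -12.9, 18.9]
grip_width: 0.005
t 7.5 trk 0.0855 0.0825 z 0.0262 F trk [ -0.07 -12.93] 18.94 grip 0.005
tool y yaw-track deg -0.2 tilt [-1.     -0.0058  0.0076]
time: 7.9
position: [0.5395, 0.1226, 0.0263]
tool_rot: [-0.079, 1.561, 0.09]
ft_force: [1.0, 4.8, 16.2]
grip_width: 0.006
t 7.9 trk 0.0854 0.0682 z 0.0263 F trk [1.46 4.66] 16.16 grip 0.006
tool y yaw-track deg 0.04 tilt [-0.9999  0.006   0.0085]
```

View pics/side6z.png

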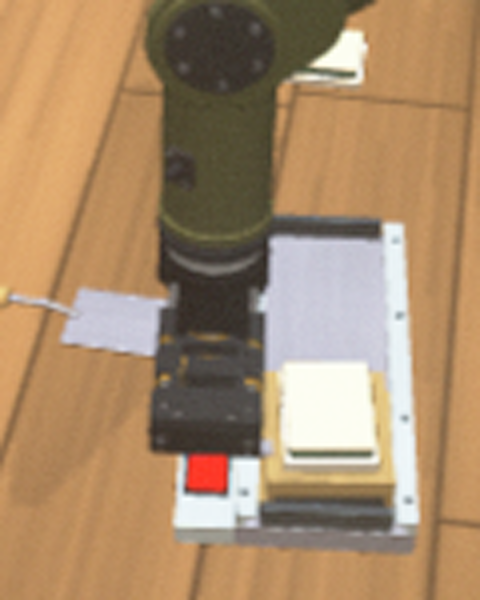

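The finger has backed off 14 mm and the carrier stayed forward (pack top edge at row 363). Raising now.

```bash
python3 -m jog '[{"rot":[0,0,0],"travel":[-0.03,0,0],"jaw":1},{"rot":[0,0,0],"travel":[-0.06,0,0],"jaw":1},{"rot":[0,0,0],"travel":[-0.14,0,0],"jaw":1},{"rot":[0,0,0],"travel":[-0.15,0,0],"jaw":1},{"rot":[0,0,0],"travel":[-0.15,0,0],"jaw":1},{"rot":[0,0,0],"travel":[0,-0.15,0],"jaw":1},{"rot":[0,0,0],"travel":[0,-0.15,0],"jaw":1},{"rot":[0,0,0],"travel":[0,-0.15,0],"jaw":1}]'
python3 -m jog '[{"rot":[0,0,0],"travel":[0,-0.16,0],"jaw":1},{"rot":[0,0,0],"travel":[0,-0.16,0],"jaw":1},{"rot":[0,0,0],"travel":[0,0,0],"jaw":1},{"rot":[0,0,0],"travel":[0,0,0],"jaw":1}]'
python3 -c "
from st import *
show()
for n,(a,b,c,d) in dict(side=(130,280,225,345),top=(160,275,180,315)).items():
    im=ctrl.get_image(n);cv2.imwrite(f'pics/{n}7.png',im[:,:,::-1]);im=im[a:b,c:d,::-1];cv2.imwrite(f'pics/{n}7z.png',cv2.resize(im,None,fx=4,fy=4,interpolation=cv2.INTER_CUBIC))
"
```

```text
time: 8.75
position: [0.5499, -0.0165, 0.1818]
tool_rot: [-0.085, 1.568, 0.086]
ft_force: [0.6, 1.0, -0.0]
grip_width: 0.002
time: 9.15
position: [0.5596, -0.1123, 0.1811]
tool_rot: [-0.081, 1.57, 0.081]
ft_force: [-0.2, 1.0, -0.2]
grip_width: 0.002
t 9.15 trk 0.0804 -0.1676 z 0.1811 F trk [-0.08  1.  ] -0.22 grip 0.002
tool y yaw-track deg -0.2 tilt [-1.e+00  0.e+00 -7.e-04]
```

View pics/side7z.png

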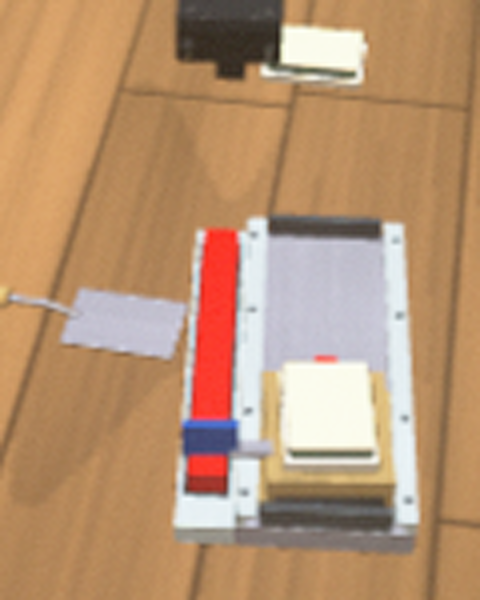

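View pics/top7z.png

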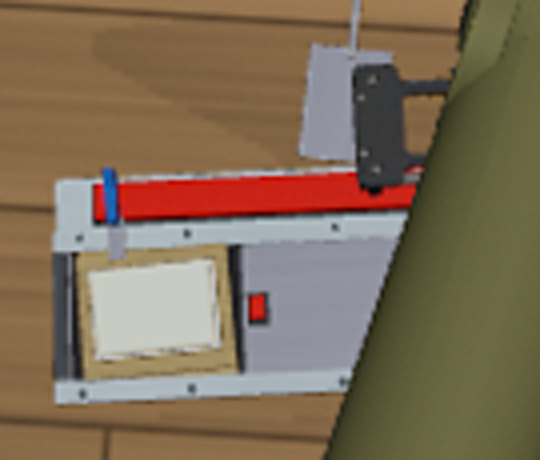

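```bash
python3 - <<'E'
from st import *
for u in (104,117):
    q=onz('top',(180+u/4,160+195/4),.074)[:2]-o;print('lug',q@ex,q@ey)
B=[(287,362),(372,362),(290,451),(375,448)]
q=np.array([onz('side',(225+w[0]/4,130+w[1]/4),.071)[:2]-o for w in B]);print('carrier',(q@ey).mean())
# bar near end top edge height in side: compare red stop in top view at z=.04
for w in((258,307),):
    q=onz('top',(180+w[0]/4,160+w[1]/4),.04)[:2]-o;print('stop',q@ex,q@ey)
a=cv2.imread('pics/side0.png');b=cv2.imread('pics/side7.png')
for i in(a,b):
    r,_=masks(i[:,:,::-1].copy())
    for l,st,c in blobs(r): print(st,c.round(1))
E
```

```text
lug 0.08212399326487034 0.10541218376836582
lug 0.08168947556750378 0.09600406041541205
carrier 0.07441677165534678
stop -0.0007479870127885292 -0.0019216503808106545
[276 188   8  11  85] [279.6 193.1]
[272 209  11  41 353] [277.3 229. ]
[273 188  11  46 374] [278.5 210.9]
[272 245   9   4  34] [276.2 246.5]
```

Every check agrees: the carrier is at ≈ +0.075, the bar's image rows match its starting "up" position, the stop is visible behind the carrier, and the tool force is near zero.

```bash
python3 -c "
from bench import ctrl
print(ctrl.close_job())"
```

```text
the job is handed in; nothing more can be done
None
```

The carrier is past the stop on the black plate, the stop has sprung back up behind it, and I handed the job in at about 9.3 s of the 42 s. No verdict was reported.

**What I did:** I pressed the bar down behind the lug with the shut fingertips until the tip read z = 26 mm, at about 16 N. I then slid along the bar, pushing the lug, with the bar held down throughout. The bar felt 10–20 N at each check. With the carrier past the stop, I backed off 14 mm along the bar, rose straight up and moved clear.

**Last checks:**
- **Carrier:** its origin is 74–76 mm beyond the stop. The side view of the pack gave 74 mm and the top view of the lug gave 76 mm. It looks flat in the rails.
- **Bar and stop:** the bar is back at the image rows where it started. The top view shows the stop up behind the carrier.
- **Robot:** the tool is at z = 0.18 m, clear of everything, with only about 1 N of sensor noise on it.
- **Other objects:** the spatula and loose pack look unmoved by eye. The tray stack was outside the final zoomed views, but the arm never came near it.

The two views disagreed by about 2 mm throughout, which is within the calibration, and no check failed.

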